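Set and tag a lamp dimmer

TASK

Reserve the lamp dimmer with the yellow knob: first slide its yellow knob along the track until the knob's white line is level with the green preset clip. Then lift the red tag out of its black stand and hang it by its eye on that dimmer's hook, so that it hangs freely and still. Leave the blue knob where it is and do not disturb the loose things around.

Things in the scene. Friction and masses are not known exactly. Their poses are not given: they have to be found in the camera images.
- yellow_dimmer: White lamp dimmer box fixed to the table, 76 x 240 x 34 mm (x, y, z), with a yellow band on its front face. Origin: centre of its underside on the table; its x axis points away from the robot (at yaw 0), its y axis along the track, z up. The track runs along y at x = 0, on the top face. At the -y end stands a steel post (9 mm thick, at x = +22 mm, y = -105 mm, 135 mm high); the hook leaves its top.
- yellow_knob (a joint): Travel of the yellow knob along its track, 0 to 0.100 m, growing towards the dimmer's +y. The knob's centre is at y = -15 mm + travel in the dimmer's frame. It slides with about 1.5 N of friction and stays where it is left.
- yellow_knob_top (a point): Centre of the top of the yellow knob, 58 mm above the table; a white line across the top marks its middle. The knob is a block 28 x 14 x 20 mm (x, y, z), its underside 4 mm above the dimmer's top face.
- green_clip: Green preset clip fixed over the front edge of the yellow dimmer, 8 mm wide along the track, 3 mm thick on the top face, reaching to 18 mm in front of the track's middle. Its origin is 34 mm above the table on the track's middle line, at the clip's middle; axes as the dimmer's. It always lies on the +y side of the knob's start. The knob is set when its middle has the clip's y.
- yellow_hook (a point): Middle of the straight part of the yellow dimmer's hook, 135 mm above the table, axes as the dimmer's. The hook is a level steel bar 6 mm thick along the dimmer's x, from the post (24 mm to +x of this point) towards -x (the robot); its straight part ends 22 mm to -x of this point, then it rises 6 mm over the last 6 mm (top of the tip about 9 mm above the bar's axis). Free space above and in front of it.
- red_tag: Loose stiff red tag of 50 g, standing upright in the stand: a plate 8 x 52 x 96 mm (x, y, z) with a grip neck 8 x 26 mm on top, up to 120 mm. Origin: centre of its lower edge; z up, x along its thickness. A round eye of 23 mm goes through along x, its centre 78 mm above the origin. Pinch the neck across x (z 96 to 120 mm).
- tag_eye (a point): Centre of the tag's eye; axes as the tag's.
- tag_stand: Black slotted stand fixed to the table, 46 x 70 x 34 mm. Origin: centre of its underside. Its slot is 10.6 mm wide along x, 58 mm along y, its floor 10 mm above the table: the tag's lower edge rests there and it must be lifted 24 mm to come free.
- blue_dimmer: The same kind of dimmer, with a blue knob and blue band and its own hook at the same place; not to be used. The two dimmers may change places. Tall microscopes stand fixed behind and beside the dimmers (from about x = 0.60 m on): cross the table on the robot's side of them.
- blue_knob_top (a point): Centre of the top of the blue knob, 58 mm above the table; leave it.
- objective_can: Loose white can with a black screw cap, 38 mm across, 54 mm high; origin at the centre of its underside. Leave it.
- petri_dish: Loose clear petri dish, 62 mm across, 14 mm high; origin at the centre of its underside. Leave it.
- tape_roll: Loose yellow roll of tape lying flat, 66 mm across, 19 mm high; origin at the centre of its underside. Leave it.
Not all that is in view belongs to the job. Of the things like the red_tag, leave any that is orange or purple; of the rest the larger one is meant.

How it is judged (in metres and radians):
On the way, in this order (a step that is already met when the one before it is completed fails the run):
1. the yellow knob's middle is level with the green clip, within 4 mm (y of yellow_knob_top in the frame of green_clip between -0.004 and 0.004 m and velocity of joint yellow_knob between -0.01 and 0.01 m/s), for 0.2 s.
2. the red tag hangs by its eye on the yellow dimmer's hook, let go (x of tag_eye in the frame of yellow_hook between -0.024 and 0.022 m and y of tag_eye in the frame of yellow_hook between -0.01 and 0.01 m and z of tag_eye in the frame of yellow_hook between -0.014 and -0.003 m and angle between red_tag's own z axis and vertical below 0.3 rad and contact force between red_tag and the fingers below 0.05 N and linear speed of red_tag below 0.05 m/s), for 0.2 s.
At the end, for the whole second after the job is handed in: Yellow knob within 4 mm of the green clip along the track; red tag hangs by its eye on the straight part of the yellow dimmer's hook (eye centre 3 to 14 mm below the bar, within 10 mm sideways), upright within 0.3 rad, released and still (under 30 mm/s, 0.6 rad/s) (y of yellow_knob_top in the frame of green_clip between -0.004 and 0.004 m and x of tag_eye in the frame of yellow_hook between -0.024 and 0.022 m and y of tag_eye in the frame of yellow_hook between -0.01 and 0.01 m and z of tag_eye in the frame of yellow_hook between -0.014 and -0.003 m and angle between red_tag's own z axis and vertical below 0.3 rad and contact force between red_tag and the fingers below 0.05 N and linear speed of red_tag below 0.03 m/s and angular speed of red_tag below 0.6 rad/s); the robot touches nothing.
It fails at once if the blue knob is moved more than 5 mm (distance of blue_knob_top from where it was at the start of the episode above 0.005 m).
It fails at once if the can, the petri dish or the tape roll is moved more than 25 mm (distance of any of objective_can, petri_dish, tape_roll from where it was at the start of the episode above 0.025 m).
It also fails if it takes over 61 s, if anything falls off the work surface, if the arm or the gripper's body presses on something with over 40 N, if the wrist force passes 120 N, or if a joint passes its speed limit or range.

ROBOT

A 6-joint arm with a two-finger parallel gripper is mounted at the origin on a cart in front of the work surface, level with it; the furniture and walls round the work are solid. World frame = base frame: x ahead of the robot, y to its left, z up, the work surface at z = 0. Lengths are in m, angles in degrees, forces in N, time in s.
With the tool pointing down it reaches from about 0.25 to 0.725 m from the base axis. Payload 9.7 kg.
Tool frame: the origin (TCP) lies midway between the tips of the shut fingers; the grasp point (between the pads) lies 19 mm behind it (grip_point_offset is the distance from the TCP to the grasp point, in m); y points along the fingers, z is the direction in which the jaws open and shut, and the axes are right-handed (so a half turn about y gives the same grasp; the last joint's range is limited). The gripper opens to 85 mm and grips with 20 to 120 N. Pads are 22 mm wide; open, the fingers measure 114 mm over their backs; the gripper's body (76 mm by 85 mm) begins 54 mm behind the grasp point. The pads swing forward as they close: fully open they stand 13 mm farther back than shut.
Start: joints at [-64.114, 4.979, 10.078, 95.1, 0, 90], TCP at [0.24, -0.495, 0.231] pointing down, gripper open.
Joint ranges: [-179.16, 179.16], [-48.56, 103.87], [-65.8, 70.77], [-126.05, 130.52], [-82.76, 87.17], [-180, 180]. Speed limits (degrees/s): [127.2, 127.2, 147.25, 180, 180, 180].

INTERFACE

Orientations are given as [roll, pitch, yaw] about the fixed x, y, z axes, in that order (R = Rz(yaw) Ry(pitch) Rx(roll)).
In Python, from workcell import get_obs, camera, job_done, grip_point_offset gives the robot as it stands.
- The arm moves only by the tool move_arm, never from a script. Its argument "deltas" is a list that holds one entry, the list of rows, each a list of 4 numbers: the shift along the tool's x, y, z in m, then the turn about the tool's y in degrees. A call has 1 to 5 rows; each row is the pose to reach, as a shift and turn from the pose commanded when the call began, along the tool's axes at that moment; what a row does not reach only later rows make up. A row lasts 1/10 s, in which the tool goes at most 50 mm and 8.59 degrees, less where a joint would pass 70% of its speed; a pose out of reach is approached as far as the arm can. A call with a gripper value outside its range is refused whole. "claw" is the finger opening in m, from 0 to 0.0854, set as the call begins (left out, the last holds). The fingers move at their own pace and stop on an object; "newtons" is the grip in N (left out, the last holds). Time passes only in rows, so rows that repeat a pose let the fingers close. It gives the time, the measured TCP pose, the force and the opening at its end, in the units of the state.
- get_obs(): the state, without advancing time (a new reading comes with each control period).
- camera(name): name is "side" or "top" or "wrist"; returns a dict with "color" (480x640x3 uint8, blue, green, red), "range_z" (480x640 float32, m along the optical axis (not along the pixel's ray), 0 where there is no reading), "fx", "fy", "cx", "cy" (pixels), "T" (4x4, takes a point from camera to world coordinates). Camera axes: x right, y down, z forward; pixel columns grow to the right and rows downward; lengths in m; the calibration is good to about 2 mm. The wrist camera is an equidistant fisheye: a pixel r from the principal point sees the ray r / f radians off the axis. A picture is of the moment at which its call begins.
- job_done(): hands the job in, once; it reports no verdict.
The state is a dict: "time": time; "q": joint angles; "qd": joint speeds; "joint_efforts": joint torques, N m; "ee_pos": TCP position; "tcp_rot": TCP orientation; "wrist_force": force on the tool from outside, world axes, zero at the start; "torque": the same for the moment, N m; "opening": finger opening in m.
Only numpy, scipy, OpenCV 4.12 (cv2) and the standard library are available. Lean on these libraries where they do the work, as an engineer would, in place of code of your own. Each camera call takes 0.05 s, during which the arm holds its last target. There are 200 camera calls.

## Working session

There is one attempt and no reset: what is moved stays moved. The work goes in short steps, Python scripts to look and compute and a tool call to move; the robot and the scene stay as the last step left them, time stands still between calls to the robot, and variables do not carry over. Pictures are saved under pics/ and viewed, about 8 in all and at most 12, crops included, and the job is handed in when it is done.

Besides the shell and the picture viewer there is one more tool, called after "Request:" by a JSON object that holds its "fn" and its "kwargs". move_arm: Moves the arm, as the interface text tells. Its arguments: {"type":"object","properties":{"deltas":{"type":"array"},"claw":{"type":"number"},"newtons":{"type":"number"}},"required":["deltas"]}

```bash
mkdir -p pics; cat > h.py <<'E'
import numpy as np, cv2
from workcell import *
def cloud(c):
    v,u=np.mgrid[:480,:640]; z=c["range_z"]
    P=np.stack([(u-c["cx"])/c["fx"]*z,(v-c["cy"])/c["fy"]*z,z,np.ones_like(z)],-1)@c["T"].T
    P=P[...,:3]; P[z==0]=np.nan
    return P
E
python3 - <<'E'
from h import *
o=get_obs();print(o["ee_pos"],o["tcp_rot"],o["opening"],o["time"],grip_point_offset)
for n in("top","side"):
    c=camera(n);cv2.imwrite(f"pics/{n}0.png",c["color"]);np.savez(f"{n}0.npz",**c);print(n,c["T"].round(3).tolist(),c["fx"])
E
```

```text
[ 0.24000401 -0.49461133  0.23056476] [-9.00780419e+01 -1.64760021e-03 -1.54115591e+02] 0.08540851935003593 0.0 0.0187
top [[-0.004, -0.997, 0.079, 0.401], [-1.0, 0.004, -0.007, -0.099], [0.006, -0.079, -0.997, 1.321], [0.0, 0.0, 0.0, 1.0]] 486.6028547614295
side [[-0.932, -0.156, 0.326, 0.007], [-0.362, 0.402, -0.841, 1.185], [0.0, -0.902, -0.432, 0.759], [0.0, 0.0, 0.0, 1.0]] 621.7699222968514
```

View pics/top0.png

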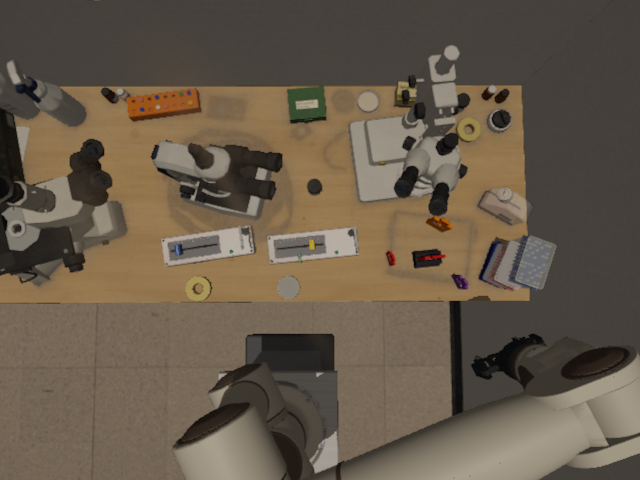

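View pics/side0.png

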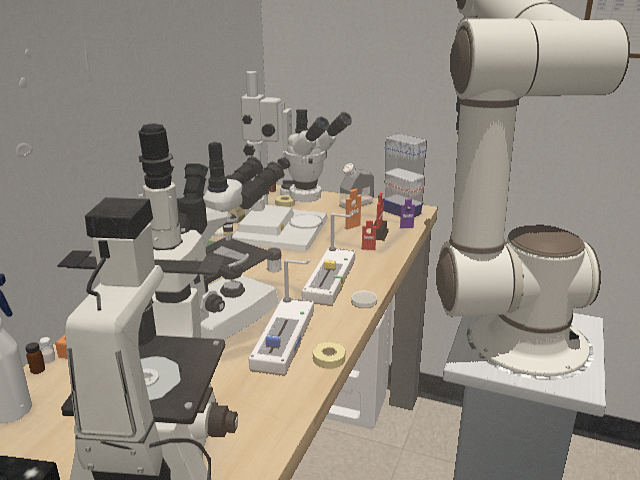

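The top view shows the yellow-knob dimmer at about (312,245) and the blue one at (208,246). The tag candidates are red in the black stand (428,257), small red (391,258), orange (438,224) and purple (460,282). The larger red one, in the stand, fits the description. I'll confirm with an enlarged crop and measure.

```bash
python3 - <<'E'
from h import *
t=dict(np.load("top0.npz"));s=dict(np.load("side0.npz"))
a=cv2.resize(t["color"][225:275,260:470],None,fx=3.8,fy=3.8,interpolation=cv2.INTER_CUBIC)
b=cv2.resize(s["color"][180:310,270:450],(554,400),interpolation=cv2.INTER_CUBIC)
im=np.zeros((600,800,3),np.uint8);im[:a.shape[0],:a.shape[1]]=a[:,:800];im[195:595,:554]=b
cv2.imwrite("pics/crop1.png",im)
for n,c in(("top",t),("side",s)):
    P=cloud(c);hsv=cv2.cvtColor(c["color"],cv2.COLOR_BGR2HSV)
    H,S,V=[hsv[...,i].astype(int) for i in range(3)]
    for nm,m in(("red",((H<5)|(H>174))&(S>150)&(V>60)),("yellow",(H>22)&(H<32)&(S>150)&(V>90)),("green",(H>45)&(H<85)&(S>100)&(V>60)),("blue",(H>100)&(H<125)&(S>120)&(V>80))):
        k,l,st,ce=cv2.connectedComponentsWithStats(m.astype(np.uint8))
        for i in range(1,k):
            if st[i,4]<4: continue
            p=P[l==i];p=p[~np.isnan(p[:,0])]
            if len(p) and .2<np.median(p[:,0])<.7: print(n,nm,ce[i].round(1),st[i,4],"med",np.median(p,0).round(3),"z",np.percentile(p[:,2],[5,95]).round(3))
# dimmer top face & angle from top
P=cloud(t)
for nm,(y0,y1) in(("yel",(-.22,.06)),):
    m=(abs(P[...,2]-.034)<.008)&(P[...,0]>.3)&(P[...,0]<.52)&(P[...,1]>y0)&(P[...,1]<y1)
    m&=t["color"].min(-1)>110
    k,l,st,ce=cv2.connectedComponentsWithStats(m.astype(np.uint8));i=1+st[1:,4].argmax()
    q=P[l==i];print(nm,len(q),cv2.minAreaRect(q[:,:2].astype(np.float32)),np.median(q[:,2]))
# posts / hook
    m=(P[...,2]>.1)&(P[...,2]<.16)&(P[...,0]>.3)&(P[...,0]<.5)&(P[...,1]>-.25)&(P[...,1]<.3)
    print("hook pts",P[m].round(3).tolist())
# stand
g=t["color"].max(-1)<60
m=g&(abs(P[...,2]-.034)<.008)&(P[...,0]>.3)&(P[...,0]<.5)&(P[...,1]>-.5)&(P[...,1]<-.25)
q=P[m];print("stand",len(q),cv2.minAreaRect(q[:,:2].astype(np.float32)))
E
```

```text
top red [390.8 258.1] 73 med [ 0.448 -0.298  0.069] z [0.026 0.088]
top red [433.5 256.6] 74 med [ 0.449 -0.396  0.109] z [0.032 0.133]
top red [420.5 258.5] 8 med [ 0.447 -0.375  0.064] z [0.045 0.085]
top yellow [309.6 244.1] 16 med [ 0.486 -0.089  0.058] z [0.054 0.062]
top yellow [313.3 244.6] 17 med [ 0.485 -0.097  0.055] z [0.034 0.061]
top green [230.8 251.2] 6 med [0.47  0.12  0.036] z [0.034 0.039]
top green [336.  251.8] 4 med [ 0.466 -0.158  0.036] z [0.035 0.038]
top blue [178.7 249. ] 17 med [0.474 0.253 0.057] z [0.051 0.06 ]
top blue [175.  248.5] 6 med [0.476 0.261 0.059] z [0.056 0.061]
side red [380.  196.2] 20 med [ 0.449 -0.393  0.121] z [0.112 0.129]
side red [378.6 203.2] 10 med [ 0.448 -0.378  0.105] z [0.102 0.107]
side red [380.7 209.4] 7 med [ 0.448 -0.408  0.078] z [0.071 0.081]
side red [377.7 216.2] 11 med [ 0.449 -0.374  0.069] z [0.058 0.077]
side red [370.1 221.8] 13 med [ 0.445 -0.299  0.083] z [0.075 0.087]
side red [375.1 226.6] 14 med [ 0.44  -0.305  0.063] z [0.035 0.071]
side red [368.  226.8] 5 med [ 0.454 -0.298  0.066] z [0.064 0.07 ]
side red
[... 1514 characters left out ...]
.479, 0.078, 0.139], [0.479, 0.076, 0.137], [0.478, -0.199, 0.139], [0.478, -0.202, 0.137], [0.477, 0.078, 0.135], [0.476, 0.075, 0.14], [0.475, -0.199, 0.138], [0.476, -0.202, 0.133], [0.474, 0.078, 0.141], [0.474, 0.075, 0.144], [0.473, -0.199, 0.141], [0.473, -0.202, 0.139], [0.471, 0.077, 0.146], [0.471, 0.075, 0.143], [0.471, -0.2, 0.137], [0.47, -0.201, 0.144], [0.47, -0.204, 0.142], [0.469, 0.077, 0.144], [0.469, 0.074, 0.146], [0.468, -0.199, 0.143], [0.468, -0.201, 0.148], [0.468, -0.204, 0.142], [0.465, -0.201, 0.143], [0.466, -0.204, 0.141], [0.463, -0.202, 0.141]]
stand 257 ((0.4325147271156311, -0.43189990520477295), (0.14605703949928284, 0.061605483293533325), 63.6373176574707)
```

View pics/crop1.png

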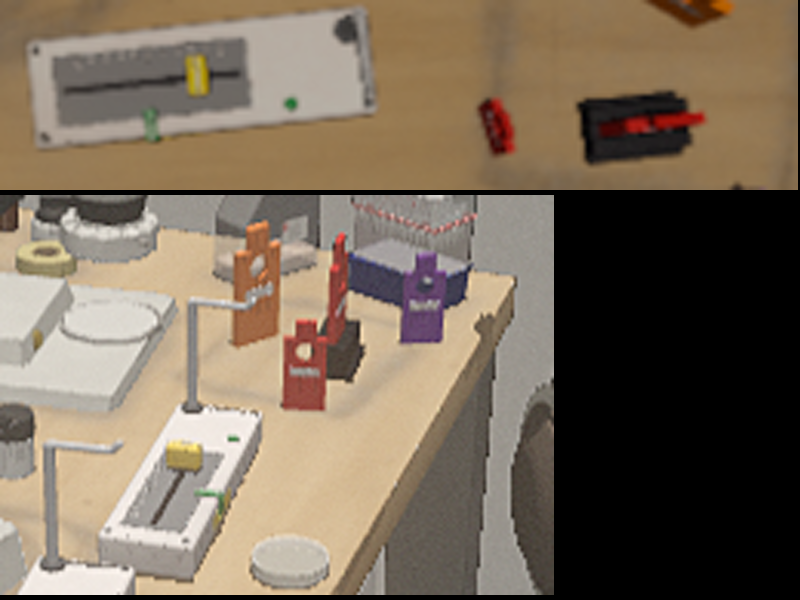

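The crop confirms three things:
- **Tag:** the red tag in the black stand, crop (650,120), is taller than the free red one at (497,125).
- **Clip:** the green clip is at crop (151,125), which is top pixel (300,258). The green dot at (290,103) is only an LED.
- **Knob:** the yellow knob is at crop (197,75).

Next I'll refine the poses.

```bash
python3 - <<'E'
from h import *
t=dict(np.load("top0.npz"));s=dict(np.load("side0.npz"))
c0=np.array([.4853,-.095]);a=np.radians(5.7);R=np.array([[np.cos(a),-np.sin(a)],[np.sin(a),np.cos(a)]])
P=cloud(t);hsv=cv2.cvtColor(t["color"],cv2.COLOR_BGR2HSV).astype(int)
g=t["color"].astype(int);gr=(g[...,1]-np.maximum(g[...,0],g[...,2]))
m=gr>12;m[:, :280]=0;m[:,320:]=0;m[:245]=0;m[265:]=0
q=P[m];print("clip",(q.mean(0)).round(4),((q[:,:2]-c0)@R).round(4).tolist(),q[:,2].round(3))
m=np.zeros_like(m);m[235:255,300:325]=1;m&=(P[...,2]>.048)&(P[...,2]<.066)
q=P[m];d=(q[:,:2]-c0)@R;print("knob dimmer frame mean",d.mean(0),d.min(0),d.max(0),q.mean(0))
ys,xs=np.nonzero(m);print(xs.min(),xs.max(),ys.min(),ys.max())
# tag: points red
for n,c in(("top",t),("side",s)):
    Q=cloud(c);h=cv2.cvtColor(c["color"],cv2.COLOR_BGR2HSV).astype(int)
    m=((h[...,0]<6)|(h[...,0]>172))&(h[...,1]>120)&(Q[...,1]<-.34)&(Q[...,1]>-.45)&(Q[...,0]>.4)&(Q[...,0]<.49)
    q=Q[m];f=np.polyfit(q[:,1],q[:,0],1);print(n,len(q),"yrange",np.percentile(q[:,1],[2,50,98]),"slope x/y",f,"yaw",-np.degrees(np.arctan(f[0])),"x at -.395",np.polyval(f,-.395), "zmax",np.percentile(q[:,2],98))
    k=q[q[:,2]>.108];print(" neck",k.mean(0),k[:,1].min(),k[:,1].max(),len(k))
m=(t["color"].max(-1)<60);m[:,:405]=0;m[:,450:]=0;m[:245]=0;m[272:]=0
q=P[m&(P[...,2]>.025)&(P[...,2]<.045)];print("stand",cv2.minAreaRect(q[:,:2].astype(np.float32)))
for n in("objective","x"):pass
E
```

```text
clip [ 0.4523 -0.0608  0.0366] [[-0.0204, 0.0398], [-0.0206, 0.0373], [-0.0207, 0.0347], [-0.023, 0.0401], [-0.0231, 0.0376], [-0.0234, 0.0349], [-0.0258, 0.0403], [-0.0258, 0.0378], [-0.026, 0.0352], [-0.0281, 0.0407], [-0.0284, 0.0381], [-0.0288, 0.0354], [-0.031, 0.0383], [-0.0313, 0.0357], [-0.0336, 0.0386], [-0.0341, 0.0359], [-0.036, 0.0415], [-0.0362, 0.0389], [-0.0367, 0.0362], [-0.0368, 0.0336], [-0.0392, 0.0365], [-0.0389, 0.0343]] [0.039 0.037 0.035 0.04  0.036 0.036 0.042 0.037 0.036 0.036 0.037 0.039
 0.037 0.037 0.035 0.04  0.036 0.036 0.04  0.036 0.036 0.021]
knob dimmer frame mean [-0.00065564  0.00356147] [-0.01444732 -0.00317474] [0.01199048 0.01034643] [ 0.48429388 -0.09152126  0.05774004]
308 313 240 250
top 120 yrange [-0.42695626 -0.39103123 -0.3736329 ] slope x/y [-0.16271941  0.38587508] yaw 9.24213363391159 x at -.395 0.4501492492960134 zmax 0.13304142826221632
 neck [ 0.44910883 -0.39788742  0.12599553] -0.4212323170004637 -0.3788072057159785 42
side 153 yrange [-0.42045456 -0.38515847 -0.36856515] slope x/y [-0.03510674  0.43454077] yaw 2.010642031405489 x at -.395 0.44840793443018045 zmax 0.12818590535111343
 neck [ 0.44888268 -0.3937033   0.11945222] -0.41184516087532197 -0.3831784955796478 25
stand ((0.44917383790016174, -0.39948344230651855), (0.034536734223365784, 0.07075565308332443), 5.531239986419678)
```

Request:
{"fn": "move_arm", "kwargs": {"deltas": [[[-0.04, 0, -0.026, 4], [-0.08, 0, -0.051, 8], [-0.12, 0, -0.077, 12], [-0.16, 0, -0.102, 16], [-0.2, 0, -0.128, 20]]]}}

```text
time: 0.6
ee_pos: [0.3646, -0.2907, 0.231]
tcp_rot: [-90.0, -0.0, -174.3]
wrist_force: [1.7, -0.5, -0.2]
opening: 0.0857
```

```bash
cat >> h.py <<'E'
from scipy.spatial.transform import Rotation as Ro
def to(x,y,z,yaw):
    o=get_obs();R=Ro.from_euler("xyz",o["tcp_rot"],degrees=True)
    d=R.inv().apply(np.array([x,y,z])-o["ee_pos"])
    print("t",o["time"],"pos",o["ee_pos"].round(4),"rpy",o["tcp_rot"].round(2),"q6",o["q"][5].round(1),"open",round(o["opening"],4),"F",o["wrist_force"].round(1))
    print("delta",d.round(4),"turn",round((o["tcp_rot"][2]-yaw+180)%360-180,2))
E
python3 -c "
from h import *
to(.4845,-.0915,.15,-174.3)"
```

```text
t 0.6 pos [ 0.3646 -0.2907  0.231 ] rpy [-9.0010e+01 -1.0000e-02 -1.7431e+02] q6 135.7 open 0.0857 F [ 1.7 -0.5 -0.2]
delta [-0.139   0.081  -0.1863] turn -0.01
```

Request:
{"fn": "move_arm", "kwargs": {"deltas": [[[-0.028, 0, -0.037, 0], [-0.056, 0.01, -0.075, 0], [-0.083, 0.025, -0.112, 0], [-0.111, 0.045, -0.149, 0], [-0.139, 0.07, -0.186, 0]]], "claw": 0.05}}

```text
time: 1.1
ee_pos: [0.4828, -0.0936, 0.1625]
tcp_rot: [-90.0, 0.1, -174.1]
wrist_force: [1.3, -0.2, 0.7]
opening: 0.05
```

```bash
python3 - <<'E'
from h import *
to(.4845,-.0915,.042,-174.3)
c=camera("wrist");cv2.imwrite("pics/w1.png",c["color"]);np.savez("w1.npz",**c);print(c["T"].round(3).tolist(),c["fx"],c["cx"],c["cy"])
E
```

```text
t 1.1 pos [ 0.4828 -0.0936  0.1625] rpy [-8.998e+01  6.000e-02 -1.741e+02] q6 163.1 open 0.05 F [ 1.3 -0.2  0.7]
delta [-0.0018  0.1205 -0.0019] turn 0.2
[[0.103, -0.944, -0.314, 0.563], [-0.995, -0.097, -0.034, -0.085], [0.002, 0.316, -0.949, 0.306], [0.0, 0.0, 0.0, 1.0]] 371.64829954431775 321.6447756276148 243.9383327832401
```

View pics/w1.png

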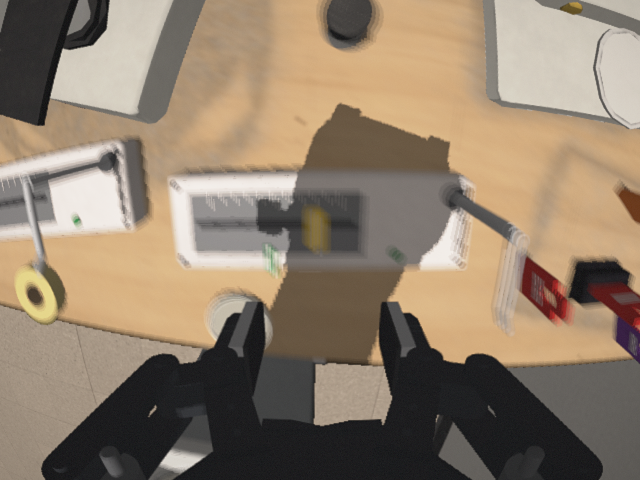

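The wrist view, slightly blurred, shows the knob at (317,228), the clip at (271,261), the hook bar from (517,235) to (507,330), and the tag and stand at (600,285). I'll retake it now the arm is still and measure from rays.

```bash
cat >> h.py <<'E'
def ray(c,u,v,z):
    u,v=np.broadcast_arrays(np.asarray(u,float),np.asarray(v,float))
    x=(u-c["cx"])/c["fx"];y=(v-c["cy"])/c["fy"];r=np.hypot(x,y)+1e-12
    d=np.stack([np.sin(r)*x/r,np.sin(r)*y/r,np.cos(r)],-1)@c["T"][:3,:3].T
    o=c["T"][:3,3];return o+d*((z-o[2])/d[...,2])[...,None]
c0=np.array([.4853,-.095])
def dim(p,yaw=5.7):
    a=np.radians(yaw);R=np.array([[np.cos(a),-np.sin(a)],[np.sin(a),np.cos(a)]]);return (np.asarray(p)[...,:2]-c0)@R
E
python3 - <<'E'
from h import *
c=camera("wrist");np.savez("w2.npz",**c);im=c["color"]
h=cv2.cvtColor(im,cv2.COLOR_BGR2HSV).astype(int);g=im.astype(int)
m=(h[...,0]>18)&(h[...,0]<34)&(h[...,1]>120);m[:,:280]=0;m[:,350:]=0;m[:190]=0;m[265:]=0
ys,xs=np.nonzero(m);p=ray(c,xs,ys,.058);d=dim(p);print("knob",len(xs),np.percentile(d,[3,50,97],axis=0).round(4).tolist(),p.mean(0))
m=(g[...,1]-np.maximum(g[...,0],g[...,2]))>15;m[:,:245]=0;m[:,300:]=0;m[:235]=0;m[285:]=0
ys,xs=np.nonzero(m);p=ray(c,xs,ys,.037);d=dim(p);print("clip",len(xs),np.percentile(d,[3,50,97],axis=0).round(4).tolist(),p.mean(0))
a=cv2.resize(im[155:275,160:340],(540,360),interpolation=cv2.INTER_CUBIC);b=cv2.resize(im[170:340,440:640],(306,260) if 0 else (282,240))
o=np.zeros((600,800,3),np.uint8);o[:360,:540]=a;o[360:,:282]=b
k=cv2.resize(im[240:330,510:640],(516,240) if 0 else (347,240),interpolation=cv2.INTER_CUBIC);o[360:,290:637]=k
cv2.imwrite("pics/w2.png",o)
E
```

```text
knob 707 [[-0.0115, -0.0044], [0.0039, 0.0015], [0.0173, 0.0082]] [ 0.48853066 -0.09275523  0.058     ]
clip 197 [[-0.0398, 0.0334], [-0.028, 0.0382], [-0.0181, 0.041]] [ 0.45347071 -0.06083899  0.037     ]
```

View pics/w2.png

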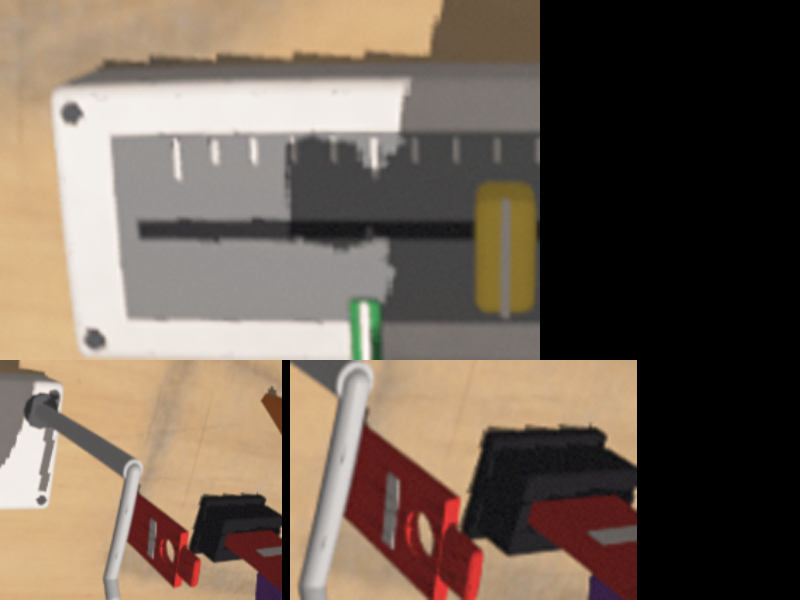

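```bash
python3 - <<'E'
from h import *
c=dict(np.load("w2.npz"))
k=ray(c,[160+505/3]*3,[155+205/3,155+258/3,155+305/3],.058);print(k.round(4),dim(k).round(4))
q=ray(c,[282,282.2],[257,273],.037);print(q.round(4),dim(q).round(4))
# dimmer left corners at z .034 : crop(55,90),(80,352); right edge from lower-left crop (scale .1.41)
q=ray(c,[160+54/3,160+78/3],[155+90/3,155+355/3],.034);print(q.round(4),dim(q).round(4))
h=[(440+v[0]/1.41,170+(v[1]-360)/1.41) for v in((132,468),(112,575))]
q=ray(c,*np.array(h).T,.135);print("hook ends",q.round(4),dim(q).round(4))
to(.4845,-.0925,.042,-174.3)
E
```

```text
[[ 0.4979 -0.0919  0.058 ]
 [ 0.4854 -0.0933  0.058 ]
 [ 0.4739 -0.0946  0.058 ]] [[ 0.0129  0.0018]
 [ 0.0003  0.0017]
 [-0.0113  0.0015]]
[[ 0.4621 -0.0607  0.037 ]
 [ 0.4488 -0.0618  0.037 ]] [[-0.0197  0.0364]
 [-0.033   0.0367]]
[[0.5102 0.0243 0.034 ]
 [0.4376 0.0181 0.034 ]] [[ 0.0367  0.1163]
 [-0.0363  0.1173]]
hook ends [[ 0.5192 -0.1985  0.135 ]
 [ 0.4732 -0.2049  0.135 ]] [[ 0.0234 -0.1064]
 [-0.0229 -0.1081]]
t 1.2 pos [ 0.4821 -0.0914  0.159 ] rpy [ -90.14   -0.26 -173.83] q6 163.1 open 0.0499 F [ 0.  -0.5 -0. ]
delta [-0.0027  0.117   0.0017] turn 0.47
```

Request:
{"fn": "move_arm", "kwargs": {"deltas": [[[-0.003, 0.035, 0.001, 0.4], [-0.003, 0.07, 0.001, 0.4], [-0.003, 0.1, 0.001, 0.4], [-0.003, 0.115, 0.001, 0.4], [-0.003, 0.117, 0.001, 0.4]]]}}

```text
time: 1.7
ee_pos: [0.4838, -0.0963, 0.0443]
tcp_rot: [-90.0, -0.2, -174.5]
wrist_force: [1.1, -0.8, 1.0]
opening: 0.05
```

Request:
{"fn": "move_arm", "kwargs": {"deltas": [[[0, 0, 0, 0], [0, 0, 0, 0], [0, 0, 0, 0], [0, 0, 0, 0], [0, 0, 0, 0]]], "claw": 0.008, "newtons": 20}}

```text
time: 2.2
ee_pos: [0.4859, -0.0964, 0.0476]
tcp_rot: [-90.0, 0.1, -174.5]
wrist_force: [-0.9, 0.4, 6.0]
opening: 0.0129
```

```bash
python3 - <<'E'
from h import *
p=get_obs()["ee_pos"];a=np.radians(5.7)
to(p[0]-.0348*np.sin(a),p[1]+.0348*np.cos(a),p[2],-174.3)
E
```

```text
t 2.2 pos [ 0.4859 -0.0964  0.0476] rpy [-8.9960e+01  1.5000e-01 -1.7451e+02] q6 163.3 open 0.0129 F [-0.9  0.4  6. ]
delta [ 0.0001 -0.     -0.0348] turn -0.21
```

Request:
{"fn": "move_arm", "kwargs": {"deltas": [[[0, 0, -0.008, 0], [0, 0, -0.018, 0], [0, 0, -0.028, 0], [0, 0, -0.034, 0], [0, 0, -0.036, 0]]]}}

```text
time: 2.7
ee_pos: [0.4823, -0.0603, 0.0476]
tcp_rot: [-89.9, 0.1, -174.5]
wrist_force: [-1.2, -1.9, 6.4]
opening: 0.0131
```

```bash
python3 - <<'E'
from h import *
camera("wrist");camera("wrist");camera("wrist")
o=get_obs();print(o["ee_pos"],dim(o["ee_pos"]),o["opening"],o["wrist_force"])
c=camera("wrist");np.savez("w3.npz",**c);im=c["color"]
cv2.imwrite("pics/w3.png",cv2.resize(im[190:440,200:450],(600,600),interpolation=cv2.INTER_CUBIC))
E
```

```text
[ 0.48227648 -0.06020944  0.04755711] [0.00044682 0.03491883] 0.013069581080333096 [-2.96595438  1.78009707  7.85268047]
```

View pics/w3.png

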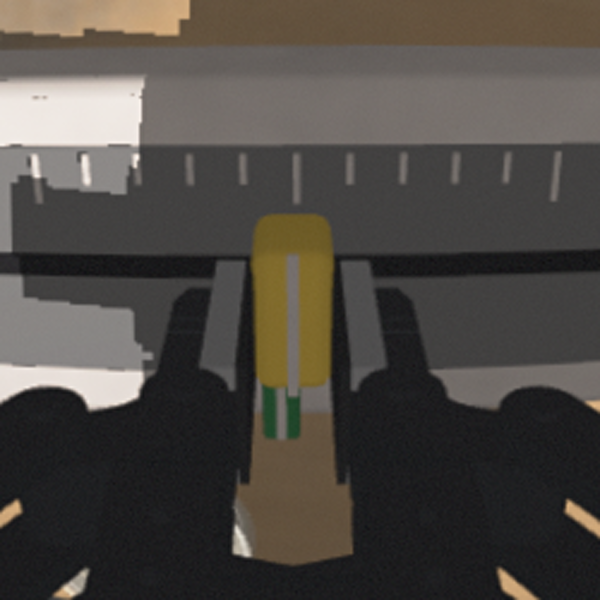

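```bash
python3 - <<'E'
from h import *
c=dict(np.load("w3.npz"));f=lambda u,v:(200+u/2.4,190+v/2.4)
print(dim(ray(c,*f(293,258),.058)),dim(ray(c,*f(293.5,383),.058)))
print(dim(ray(c,*f(282,395),.037)),dim(ray(c,*f(281.5,435),.037)))
E
```

```text
[0.01395835 0.03479428] [-0.01138363  0.03476408]
[-0.0289748   0.03713904] [-0.03975157  0.03733814]
```

Request:
{"fn": "move_arm", "kwargs": {"deltas": [[[0, 0, -0.0012, 0], [0, 0, -0.0024, 0], [0, 0, -0.0024, 0], [0, 0, -0.0024, 0], [0, 0, -0.0024, 0]]]}}

```text
time: 3.4
ee_pos: [0.4821, -0.0582, 0.0476]
tcp_rot: [-89.9, 0.1, -174.5]
wrist_force: [-1.1, -1.6, 7.2]
opening: 0.0137
```

Request:
{"fn": "move_arm", "kwargs": {"deltas": [[[0, 0, 0, 0], [0, 0, 0, 0], [0, 0, 0, 0], [0, -0.02, 0, 0], [0, -0.06, 0, 0]]], "claw": 0.04}}

```text
time: 3.9
ee_pos: [0.4795, -0.0578, 0.1037]
tcp_rot: [-90.1, -0.3, -174.5]
wrist_force: [0.6, -0.7, 0.1]
opening: 0.04
```

Request:
{"fn": "move_arm", "kwargs": {"deltas": [[[0, -0.05, 0, 0], [0, -0.1, 0, 0], [0, -0.12, 0, 0], [0, -0.12, 0, 0], [0, -0.12, 0, 0]]]}}

```text
time: 4.4
ee_pos: [0.4814, -0.058, 0.2254]
tcp_rot: [-90.0, 0.0, -174.5]
wrist_force: [-0.9, 0.3, 1.3]
opening: 0.0397
```

```bash
python3 - <<'E'
from h import *
to(.40,-.39,.24,-85)
c=camera("wrist");np.savez("w4.npz",**c);im=c["color"]
g=im.astype(int);h=cv2.cvtColor(im,cv2.COLOR_BGR2HSV).astype(int)
def comp(m,z,n):
    k,l,s,ce=cv2.connectedComponentsWithStats(m.astype(np.uint8))
    for i in range(1,k):
        if s[i,4]>60:
            ys,xs=np.nonzero(l==i);d=dim(ray(c,xs,ys,z))
            if abs(d).max()<.15: print(n,ce[i].round(),s[i,4],np.percentile(d,[3,50,97],axis=0).round(4).tolist())
comp((g[...,1]-np.maximum(g[...,0],g[...,2]))>15,.037,"green")
comp((h[...,0]>18)&(h[...,0]<34)&(h[...,1]>120),.058,"yellow")
cv2.imwrite("pics/w4.png",im)
E
```

```text
t 4.4 pos [ 0.4814 -0.058   0.2254] rpy [ -90.      0.   -174.51] q6 167.6 open 0.0397 F [-0.9  0.3  1.3]
delta [ 0.1128 -0.0146  0.3227] turn -89.51
green [319. 243.] 62 [[-0.0395, 0.0386], [-0.0295, 0.0396], [-0.0205, 0.0406]]
green [424. 237.] 71 [[-0.0278, -0.0652], [-0.0238, -0.061], [-0.0198, -0.0564]]
yellow [322. 214.] 427 [[-0.0108, 0.0307], [0.0037, 0.0384], [0.0169, 0.0435]]
```

View pics/w4.png

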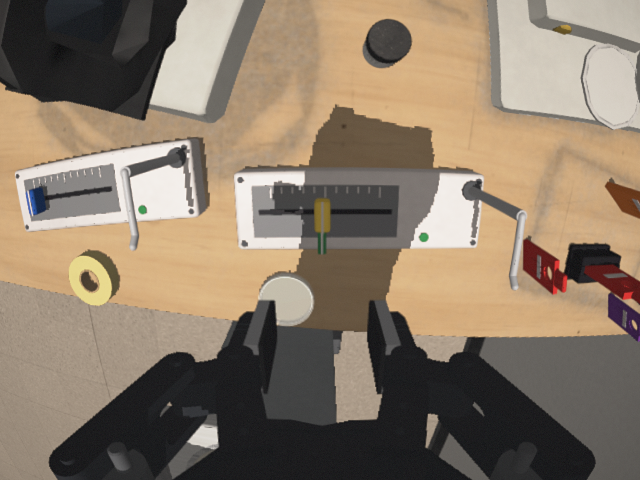

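Request:
{"fn": "move_arm", "kwargs": {"deltas": [[[0.016, -0.003, 0.045, -8], [0.032, -0.006, 0.09, -16], [0.048, -0.009, 0.135, -24], [0.064, -0.012, 0.18, -32], [0.08, -0.0146, 0.225, -40]]], "claw": 0.05}}

```text
time: 4.95
ee_pos: [0.4271, -0.2719, 0.2377]
tcp_rot: [-90.1, -0.0, -136.6]
wrist_force: [0.2, 1.0, -0.4]
opening: 0.0498
```

```bash
python3 -c "
from h import *
to(.449,-.394,.20,-85)"
```

```text
t 4.95 pos [ 0.4271 -0.2719  0.2377] rpy [-9.0140e+01 -3.0000e-02 -1.3661e+02] q6 104.1 open 0.0498 F [ 0.2  1.  -0.4]
delta [0.0679 0.0375 0.1038] turn -51.61
```

Request:
{"fn": "move_arm", "kwargs": {"deltas": [[[0.014, 0.005, 0.021, -8.5], [0.028, 0.01, 0.042, -17], [0.042, 0.015, 0.063, -25.5], [0.056, 0.02, 0.084, -34], [0.068, 0.025, 0.1, -42]]]}}

```text
time: 5.45
ee_pos: [0.4464, -0.3911, 0.2118]
tcp_rot: [-90.1, 0.1, -94.6]
wrist_force: [0.6, 0.2, -0.4]
opening: 0.0499
```

Request:
{"fn": "move_arm", "kwargs": {"deltas": [[[0, 0, 0, -7.5], [0, 0, 0, -7.5], [0, 0, 0, -7.5]]]}}

```text
time: 5.75
ee_pos: [0.4466, -0.3898, 0.2132]
tcp_rot: [-90.1, 0.1, -87.7]
wrist_force: [-0.3, -0.5, -0.1]
opening: 0.0504
```

```bash
python3 - <<'E'
from h import *
to(.449,-.394,.20,-85)
c=camera("wrist");np.savez("w5.npz",**c);im=c["color"];print(c["T"].round(3).tolist())
cv2.imwrite("pics/w5.png",im)
E
```

```text
t 5.75 pos [ 0.4466 -0.3898  0.2132] rpy [-9.008e+01  7.000e-02 -8.766e+01] q6 46.5 open 0.0504 F [-0.3 -0.5 -0.1]
delta [0.0043 0.0132 0.0023] turn -2.66
[[0.999, 0.04, 0.011, 0.443], [0.041, -0.948, -0.316, -0.309], [-0.003, 0.316, -0.949, 0.357], [0.0, 0.0, 0.0, 1.0]]
```

View pics/w5.png

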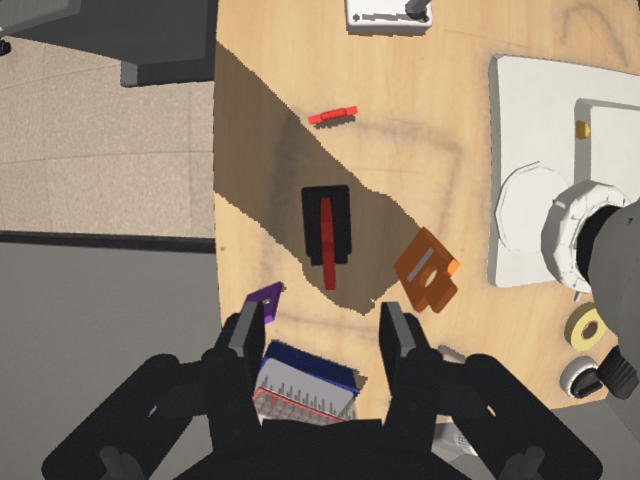

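```bash
python3 - <<'E'
from h import *
c=dict(np.load("w5.npz"));im=c["color"];P=None
print("stand TL,TR,BR,BL",ray(c,[303,350,350,311],[188,185,265,265],.034).round(4).tolist())
m=(im.max(-1)<45);m[:,:295]=0;m[:,360:]=0;m[:180]=0;m[270:]=0
k,l,s,ce=cv2.connectedComponentsWithStats(m.astype(np.uint8));
h=cv2.cvtColor(im,cv2.COLOR_BGR2HSV).astype(int)
r=((h[...,0]<6)|(h[...,0]>172))&(h[...,1]>120);r[:,:300]=0;r[:,360:]=0;r[:185]=0;r[300:]=0
for v in range(196,292,6):
    x=np.nonzero(r[v])[0]
    if len(x): print(v,x.min(),x.max(),"at z.13",ray(c,x.mean(),v,.13)[:2].round(4),"at .106",ray(c,x.mean(),v,.106)[:2].round(4),"at .034",ray(c,x.mean(),v,.034)[:2].round(4))
o=np.zeros((600,800,3),np.uint8);o=cv2.resize(im[175:305,270:400],(600,600),interpolation=cv2.INTER_CUBIC);cv2.imwrite("pics/w5c.png",o)
E
```

```text
stand TL,TR,BR,BL [[0.4281, -0.365, 0.034], [0.4692, -0.3605, 0.034], [0.474, -0.4358, 0.034], [0.4375, -0.4373, 0.034]]
202 321 330 at z.13 [ 0.4468 -0.3566] at .106 [ 0.4472 -0.3616] at .034 [ 0.4484 -0.3768]
208 321 330 at z.13 [ 0.4469 -0.3604] at .106 [ 0.4474 -0.3659] at .034 [ 0.4486 -0.3823]
214 321 331 at z.13 [ 0.4474 -0.3643] at .106 [ 0.4479 -0.3701] at .034 [ 0.4493 -0.3878]
220 320 332 at z.13 [ 0.4476 -0.3682] at .106 [ 0.4481 -0.3745] at .034 [ 0.4495 -0.3933]
226 321 332 at z.13 [ 0.4481 -0.3721] at .106 [ 0.4486 -0.3788] at .034 [ 0.4502 -0.3989]
232 321 333 at z.13 [ 0.4486 -0.376 ] at .106 [ 0.4492 -0.3832] at .034 [ 0.451  -0.4045]
238 321 333 at z.13 [ 0.4488 -0.38  ] at .106 [ 0.4494 -0.3876] at .034 [ 0.4512 -0.4102]
244 322 333 at z.13 [ 0.4493 -0.3841] at .106 [ 0.4499 -0.392 ] at .034 [ 0.4519 -0.416 ]
250 322 334 at z.13 [ 0.4498 -0.3882] at .106 [ 0.4505 -0.3966] at .034 [ 0.4527 -0.4218]
256 322 334 at z.13 [ 0.45   -0.3923] at .106 [ 0.4507 -0.4011] at .034 [ 0.4529 -0.4276]
262 322 334 at z.13 [ 0.4502 -0.3965] at .106 [ 0.4509 -0.4058] at .034 [ 0.4532 -0.4336]
268 323 334 at z.13 [ 0.4507 -0.4007] at .106 [ 0.4515 -0.4104] at .034 [ 0.454  -0.4396]
274 324 334 at z.13 [ 0.4512 -0.405 ] at .106 [ 0.4521 -0.4152] at .034 [ 0.4547 -0.4457]
280 324 334 at z.13 [ 0.4514 -0.4093] at .106 [ 0.4523 -0.42  ] at .034 [ 0.455  -0.4519]
286 325 335 at z.13 [ 0.4523 -0.4137] at .106 [ 0.4533 -0.4248] at .034 [ 0.4563 -0.4581]
```

View pics/w5c.png

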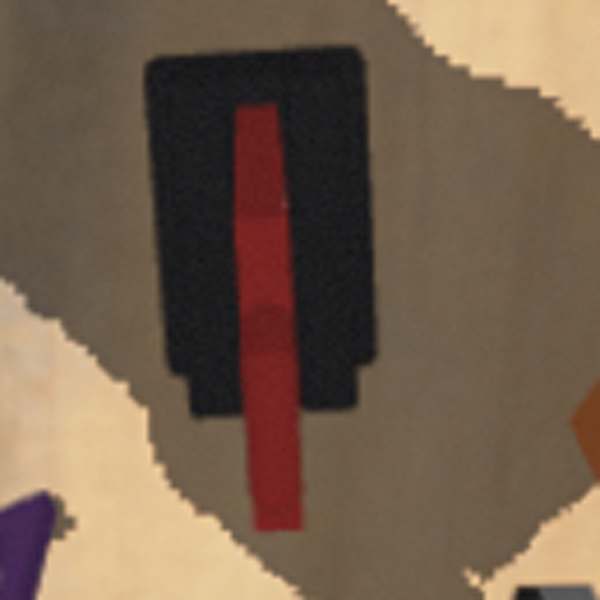

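Crop shows the tag's near edge at (255,105) and neck top end at (278,530), the stand edges giving a yaw near 5.5°. So the tag centre is about (0.4507,-0.402), with nothing between the jaws and the neck.

```bash
python3 -c "
from h import *
to(.4507,-.402,.105,-84.5)"
```

```text
t 5.8 pos [ 0.4467 -0.3898  0.2137] rpy [-9.004e+01  5.000e-02 -8.763e+01] q6 46.5 open 0.0499 F [-1.1  0.1  0.3]
delta [0.0125 0.1087 0.0036] turn -3.13
```

Request:
{"fn": "move_arm", "kwargs": {"deltas": [[[0.0125, 0.02, 0.0036, -3.1], [0.0125, 0.05, 0.0036, -3.1], [0.0125, 0.08, 0.0036, -3.1], [0.0125, 0.1, 0.0036, -3.1], [0.0125, 0.109, 0.0036, -3.1]]]}}

```text
time: 6.3
ee_pos: [0.4503, -0.4014, 0.1031]
tcp_rot: [-90.1, 0.1, -84.4]
wrist_force: [0.9, -0.5, 0.3]
opening: 0.0498
```

Request:
{"fn": "move_arm", "kwargs": {"deltas": [[[0, 0, 0, 0], [0, 0, 0, 0]]]}}

```text
time: 6.5
ee_pos: [0.4514, -0.4027, 0.1066]
tcp_rot: [-89.9, -0.1, -84.4]
wrist_force: [-0.2, 0.1, -0.3]
opening: 0.0503
```

```bash
python3 - <<'E'
from h import *
to(.4507,-.402,.105,-84.5)
c=camera("wrist");np.savez("w6.npz",**c);im=c["color"]
cv2.imwrite("pics/w6.png",cv2.resize(im[190:440,200:450],(600,600),interpolation=cv2.INTER_CUBIC))
E
```

```text
t 6.5 pos [ 0.4514 -0.4027  0.1066] rpy [-8.995e+01 -6.000e-02 -8.438e+01] q6 42.6 open 0.0503 F [-0.2  0.1 -0.3]
delta [-0.0007  0.0016 -0.0006] turn 0.12
```

View pics/w6.png

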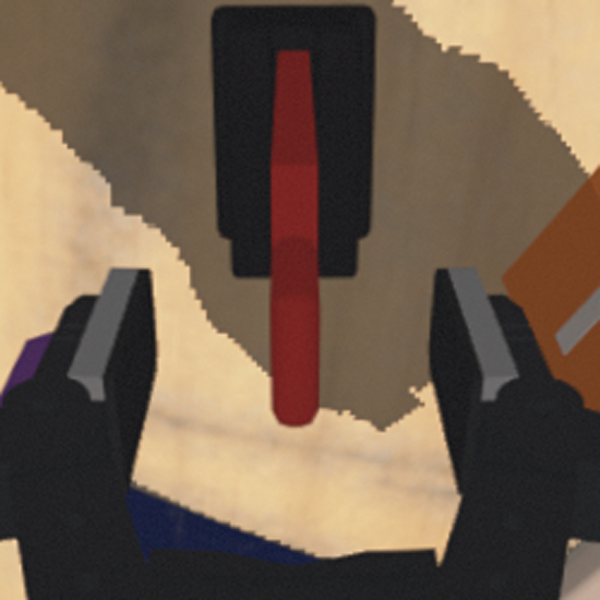

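The neck at (295,300-425) is centred between the pads and aligned. Closing and lifting.

Request:
{"fn": "move_arm", "kwargs": {"deltas": [[[0, 0, 0, 0], [0, 0, 0, 0], [0, 0, 0, 0], [0, 0, 0, 0], [0, 0, 0, 0]]], "claw": 0.002, "newtons": 40}}

```text
time: 7.05
ee_pos: [0.4513, -0.4028, 0.106]
tcp_rot: [-90.0, -0.1, -84.3]
wrist_force: [0.8, -1.5, 4.9]
opening: 0.0069
```

Request:
{"fn": "move_arm", "kwargs": {"deltas": [[[0, -0.008, 0, 0], [0, -0.02, 0, 0], [0, -0.04, 0, 0], [0, -0.07, 0, 0], [0, -0.1, 0, 0]]]}}

```text
time: 7.55
ee_pos: [0.4508, -0.4023, 0.2069]
tcp_rot: [-90.0, 0.0, -84.3]
wrist_force: [0.4, -0.7, 0.6]
opening: 0.0072
```

```bash
python3 - <<'E'
from h import *
to(.36,-.2,.20,-84.3)
c=camera("side");np.savez("s7.npz",**c);im=c["color"]
cv2.imwrite("pics/s7.png",cv2.resize(im[120:270,300:480],(720,600),interpolation=cv2.INTER_CUBIC))
E
```

```text
t 7.55 pos [ 0.4508 -0.4023  0.2069] rpy [-9.002e+01  2.000e-02 -8.435e+01] q6 42.6 open 0.0072 F [ 0.4 -0.7  0.6]
delta [-0.2103  0.007  -0.0704] turn -0.05
```

View pics/s7.png

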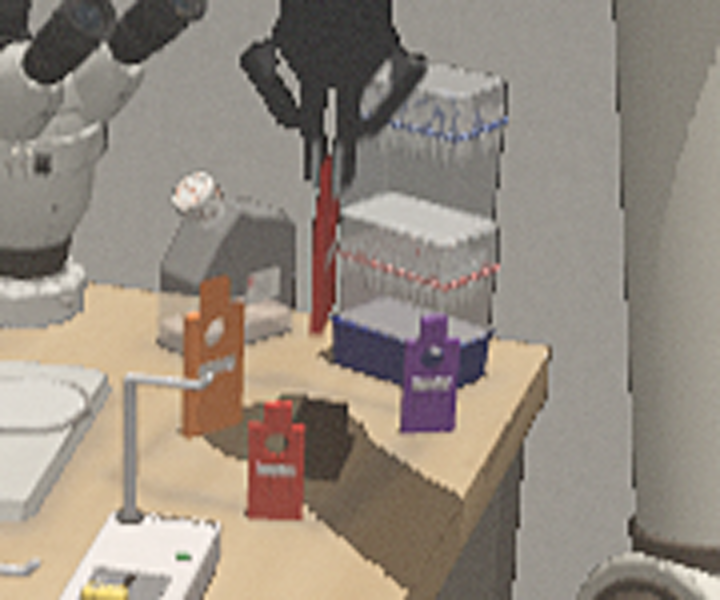

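The tag is held upright in the jaws, clear of the stand, and its neighbours are untouched. Carrying it to a point in front of the hook.

Request:
{"fn": "move_arm", "kwargs": {"deltas": [[[-0.03, -0.005, -0.03, 0], [-0.065, -0.005, -0.05, 0], [-0.105, -0.005, -0.055, 0], [-0.145, -0.003, -0.04, 0], [-0.18, 0, -0.025, 0]]]}}

```text
time: 8.1
ee_pos: [0.408, -0.2245, 0.2066]
tcp_rot: [-89.9, -0.1, -84.4]
wrist_force: [1.0, -1.4, -0.9]
opening: 0.0072
```

Request:
{"fn": "move_arm", "kwargs": {"deltas": [[[-0.012, 0.02, 0.002, 0], [-0.014, 0.04, 0.004, 0], [-0.015, 0.045, 0.004, 0], [-0.015, 0.045, 0.004, 0], [-0.015, 0.045, 0.004, 0]]]}}

```text
time: 8.6
ee_pos: [0.4111, -0.211, 0.1614]
tcp_rot: [-90.0, -0.0, -84.4]
wrist_force: [-0.1, 0.5, -0.3]
opening: 0.0072
```

```bash
python3 - <<'E'
from h import *
to(.4343,-.206,.158,-84.3)
c=camera("wrist");np.savez("w8.npz",**c);im=c["color"]
# side-camera check of held tag (red points near TCP) and hook
s=camera("side");np.savez("s8.npz",**s)
Q=cloud(s);h=cv2.cvtColor(s["color"],cv2.COLOR_BGR2HSV).astype(int);p=get_obs()["ee_pos"]
m=((h[...,0]<6)|(h[...,0]>172))&(h[...,1]>110)&(abs(Q[...,0]-p[0])<.04)&(abs(Q[...,1]-p[1])<.05)
q=Q[m];print(len(q),"red pts - tcp",np.percentile(q-p,[2,50,98],axis=0).round(4).tolist())
ys,xs=np.nonzero(m);print(xs.min(),xs.max(),ys.min(),ys.max())
cv2.imwrite("pics/s8.png",cv2.resize(np.hstack([s["color"][100:300,270:430]]),(480,600),interpolation=cv2.INTER_CUBIC))
E
```

```text
t 8.6 pos [ 0.4111 -0.211   0.1614] rpy [-8.995e+01 -3.000e-02 -8.438e+01] q6 57.2 open 0.0072 F [-0.1  0.5 -0.3]
delta [-0.0027  0.0035  0.0236] turn -0.08
234 red pts - tcp [[-0.008, -0.0204, -0.0949], [-0.0034, 0.0217, -0.0384], [0.0008, 0.0341, 0.0215]]
370 377 200 247
```

Request:
{"fn": "move_arm", "kwargs": {"deltas": [[[-0.0027, 0.0035, 0, 0], [-0.0027, 0.0035, 0.01, 0], [-0.0027, 0.0035, 0.025, 0], [-0.0027, 0.0035, 0.038, 0], [-0.0027, 0.0035, 0.045, 0]]]}}

```text
time: 9.2
ee_pos: [0.4567, -0.2032, 0.1566]
tcp_rot: [-90.0, 0.0, -84.3]
wrist_force: [-0.2, 0.3, -0.9]
opening: 0.0074
```

Request:
{"fn": "move_arm", "kwargs": {"deltas": [[[0, 0, 0.004, 0], [0, 0, 0.009, 0], [0, 0, 0.014, 0], [0, 0, 0.019, 0], [0, 0, 0.022, 0]]]}}

```text
time: 9.7
ee_pos: [0.4776, -0.2012, 0.1568]
tcp_rot: [-90.0, 0.0, -84.3]
wrist_force: [0.5, 0.8, -0.9]
opening: 0.0073
```

```bash
python3 - <<'E'
from h import *
to(.490,-.2004,.158,-84.3)
s=camera("side");np.savez("s9.npz",**s);w=camera("wrist");np.savez("w9.npz",**w)
a=cv2.resize(s["color"][150:290,270:410],(560,560),interpolation=cv2.INTER_CUBIC)
cv2.imwrite("pics/s9.png",a)
E
```

```text
t 9.7 pos [ 0.4776 -0.2012  0.1568] rpy [-90.     0.   -84.34] q6 61.5 open 0.0073 F [ 0.5  0.8 -0.9]
delta [ 0.0004 -0.0012  0.0124] turn -0.04
```

View pics/s9.png

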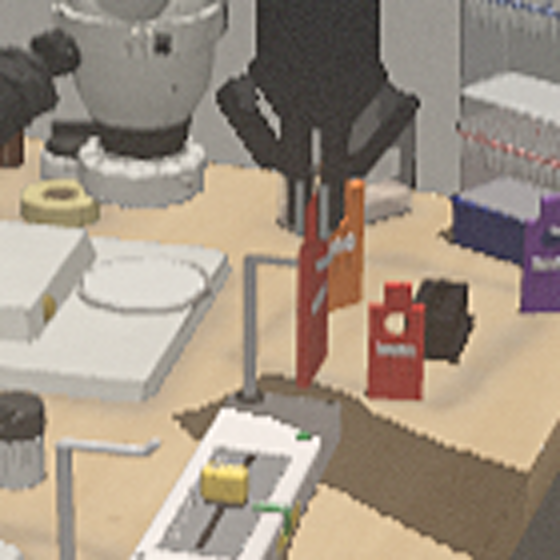

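The hook bar enters the tag at (300,262) and its tip comes out through the eye at (345,240), with no contact force. Moving on to mid-bar, then lowering.

Request:
{"fn": "move_arm", "kwargs": {"deltas": [[[0, 0, 0.004, 0], [0, 0, 0.008, 0], [0, 0, 0.012, 0], [0, 0.003, 0.012, 0], [0, 0.006, 0.012, 0]]]}}

```text
time: 10.3
ee_pos: [0.4893, -0.2001, 0.1505]
tcp_rot: [-90.0, 0.0, -84.3]
wrist_force: [-0.3, 0.0, 0.4]
opening: 0.0072
```

Request:
{"fn": "move_arm", "kwargs": {"deltas": [[[0, 0.002, 0, 0], [0, 0.004, 0, 0], [0, 0.006, 0, 0], [0, 0.006, 0, 0], [0, 0.006, 0, 0]]]}}

```text
time: 10.8
ee_pos: [0.4892, -0.2001, 0.1449]
tcp_rot: [-90.0, -0.0, -84.3]
wrist_force: [-0.5, 0.3, -0.0]
opening: 0.0071
```

Request:
{"fn": "move_arm", "kwargs": {"deltas": [[[0, 0.0005, 0, 0], [0, 0.001, 0, 0], [0, 0.001, 0, 0], [0, 0.001, 0, 0]]]}}

```text
time: 11.2
ee_pos: [0.4894, -0.2001, 0.1443]
tcp_rot: [-90.0, -0.0, -84.3]
wrist_force: [-1.4, 0.2, 4.7]
opening: 0.0073
```

Request:
{"fn": "move_arm", "kwargs": {"deltas": [[[0, 0, 0, 0], [0, 0, 0, 0], [0, 0, 0, 0], [0, 0, 0, 0], [0, 0, 0, 0]]], "claw": 0.018}}

```text
time: 11.7
ee_pos: [0.4892, -0.2001, 0.1437]
tcp_rot: [-90.0, 0.0, -84.3]
wrist_force: [-0.2, 0.1, 0.3]
opening: 0.0178
```

Request:
{"fn": "move_arm", "kwargs": {"deltas": [[[0, -0.004, 0, 0], [0, -0.012, 0, 0], [0, -0.024, 0, 0], [0, -0.04, 0, 0], [0, -0.06, 0, 0]]]}}

```text
time: 12.2
ee_pos: [0.4891, -0.2001, 0.2051]
tcp_rot: [-90.0, -0.0, -84.3]
wrist_force: [-0.2, 0.4, 0.7]
opening: 0.018
```

Request:
{"fn": "move_arm", "kwargs": {"deltas": [[[0, -0.03, 0, 0], [0, -0.06, -0.02, 0], [0, -0.06, -0.06, 0], [0, -0.06, -0.09, 0], [0, -0.06, -0.1, 0]]]}}

```text
time: 12.7
ee_pos: [0.388, -0.2101, 0.2658]
tcp_rot: [-89.9, -0.1, -84.4]
wrist_force: [-0.2, -0.3, 0.5]
opening: 0.018
```

```bash
python3 - <<'E'
from h import *
to(.4,-.2,.3,-84.3)
for k in range(2):
    s=camera("side");np.savez(f"s10_{k}.npz",**s)
    Q=cloud(s);h=cv2.cvtColor(s["color"],cv2.COLOR_BGR2HSV).astype(int)
    m=((h[...,0]<6)|(h[...,0]>172))&(h[...,1]>110)&(abs(Q[...,0]-.49)<.04)&(abs(Q[...,1]+.2)<.06)
    q=Q[m];print(len(q),"tag",np.percentile(q,[2,50,98],axis=0).round(4).tolist())
    for z0 in(.05,.08,.11,.14):
        b=q[abs(q[:,2]-z0)<.012];print(z0,len(b),b.mean(0).round(4))
    ys,xs=np.nonzero(m);print(xs.min(),xs.max(),ys.min(),ys.max())
t=camera("top");P=cloud(t);h=cv2.cvtColor(t["color"],cv2.COLOR_BGR2HSV).astype(int)
m=((h[...,0]<6)|(h[...,0]>172))&(h[...,1]>110)&(abs(P[...,0]-.49)<.04)&(abs(P[...,1]+.2)<.06)
print("top",m.sum(),P[m].mean(0) if m.any() else "")
cv2.imwrite("pics/s10.png",cv2.resize(s["color"][150:290,270:410],(560,560),interpolation=cv2.INTER_CUBIC))
E
```

```text
t 12.7 pos [ 0.388  -0.2101  0.2658] rpy [-8.989e+01 -8.000e-02 -8.440e+01] q6 56.0 open 0.018 F [-0.2 -0.3  0.5]
delta [-0.0088 -0.0342  0.013 ] turn -0.1
264 tag [[0.4822, -0.2238, 0.051], [0.4857, -0.1839, 0.1087], [0.4902, -0.1698, 0.1659]]
0.05 35 [ 0.4862 -0.1927  0.0543]
0.08 56 [ 0.4855 -0.1925  0.0803]
0.11 58 [ 0.4861 -0.19    0.1115]
0.14 51 [ 0.4857 -0.1885  0.1412]
340 347 203 249
259 tag [[0.4821, -0.2244, 0.0508], [0.4856, -0.1833, 0.1093], [0.4902, -0.1698, 0.1671]]
0.05 34 [ 0.4858 -0.192   0.0551]
0.08 52 [ 0.4854 -0.1901  0.0788]
0.11 58 [ 0.4859 -0.1888  0.112 ]
0.14 54 [ 0.4859 -0.188   0.1401]
340 347 203 249
top 95 [ 0.48599881 -0.19869243  0.14597671]
```

The tag stands upright and still at hanging height. Last, a numeric check of the knob and of the loose things.

```bash
python3 - <<'E'
from h import *
t=camera("top");t0=dict(np.load("top0.npz"));s=camera("side")
P=cloud(s);h=cv2.cvtColor(s["color"],cv2.COLOR_BGR2HSV).astype(int);g=s["color"].astype(int)
D=dim(P);box=(abs(D[...,0])<.045)&(abs(D[...,1])<.1)
k=box&(P[...,2]>.05)&(P[...,2]<.065)&(h[...,1]>100)&(h[...,0]>15)&(h[...,0]<35)
c=box&((g[...,1]-np.maximum(g[...,0],g[...,2]))>15)&(P[...,2]>.03)&(D[...,1]>0)
f=lambda m:(np.median(D[m],0).round(4),D[m].min(0).round(4),D[m].max(0).round(4),m.sum())
print("side knob",f(k),"clip",f(c))
P=cloud(t);D=dim(P);k=(abs(D[...,0])<.016)&(abs(D[...,1]-.037)<.03)&(P[...,2]>.05)&(P[...,2]<.066)
print("top knob",D[k].mean(0),D[k].min(0),D[k].max(0),k.sum(),"(clip .0375)")
d=cv2.absdiff(t["color"],t0["color"]).max(-1)
for n,(u,v) in dict(tape=(198,289),dish=(288,287),can=(315,187),blue=(178,249)).items(): print(n,(d[v-14:v+15,u-14:u+15]>40).sum())
E
```

```text
side knob (array([-0.0019,  0.0444]), array([-0.0137,  0.0371]), array([0.0137, 0.0494]), np.int64(41)) clip (array([-0.0283,  0.0423]), array([-0.04  ,  0.0352]), array([-0.0182,  0.0477]), np.int64(20))
top knob [-0.00028893  0.0379676 ] [-0.01396273  0.03114607] [0.01320374 0.04518202] 59 (clip .0375)
tape 0
dish 0
can 0
blue 0
```

Knob within about 1–2 mm of the clip; loose things and blue knob unchanged. Handing in.

```bash
python3 -c "
from workcell import *
print(job_done(),get_obs()['time'])"
```

```text
the job is handed in; nothing more can be done
the job is handed in; nothing more can be done
```

The job is handed in at about 13 s. I slid the yellow knob level with the green clip, then lifted the larger red tag from the black stand and hung it by its eye on the yellow dimmer's hook.

- **Knob:** the top camera put it 0.5 mm from the clip. The side camera made it about 2 mm, within that view's depth noise, so the two disagree slightly but both are inside 4 mm.
- **Tag:** a picture during insertion showed the bar through the eye, and the wrist felt 4.7 N when the tag seated on the hook. After release, two side readings 0.05 s apart agreed. The tag was upright at x ≈ 0.486 m, from z ≈ 0.05 to 0.167 m, which fits a hanging tag. The gripper is clear of it.
- **Loose things and blue knob:** the top image showed no change at the can, petri dish, tape roll or blue knob.
- **Not done:** the viewer refused a last picture of the hung tag because the 12-picture limit was reached, so the final check of the hanging tag is by numbers only.

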